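# Find the keeper and latch the sprung hatch of the tray seeder's drive box

## Task

The hatch on top of the seeder's drive box has sprung ajar. Press it fully shut on its frame and, while you hold it down, turn its wing knob until the tongue hidden underneath has swung behind the small keeper plate on the frame edge; you cannot see the keeper, so feel for it: ease off now and then, and when the hatch no longer pushes back the tongue has caught. Then let go: the hatch must stay shut by itself, and the things lying about must not be knocked away.

Things in the scene. Friction and masses are not known exactly. Their poses are not given: they have to be found in the camera images.
- housing: The white drive box, fixed to the bench, 110 mm high, spanning x -110..130 and y -90..90 mm about this origin, which lies on the bench; z is up. The hatch's hinge runs along y at x -105 mm, the robot's side. A grey motor block (160 x 100 mm, 67 mm high) runs along its +y side; a steel gear and a screwdriver lie on it.
- hatch_hinge (a point): Middle of the hinge line, on the underside of the hatch, 110 mm above the bench. The frame turns with the hatch: x from the hinge to the free edge, y along the hinge line, z out of the outer face. The hatch is a 205 mm (x) by 170 mm (y) by 5 mm aluminium panel.
- hatch (a joint): Opening angle of the hatch, rad: 0 is shut flat on the frame; it grows as the free edge rises. A spring keeps it ajar at roughly 0.22 and reopens it unless held or latched; shutting it takes about 10 to 15 N of push at the knob, and it pushes back with 5 to 10 N. Latched and let go it settles at 0.01 to 0.02; with the tongue caught on top of the keeper it stops at 0.06 or more.
- knob_grip (a point): Centre of the wings of the black wing knob, the point to grip: on the knob's axis, 135 mm from the hinge line and 24 mm above the panel's outer face. The wings are one bar 60 mm long (this point's x), 10 mm thick (y) and 28 mm tall (z, the knob's axis, square to the panel), 10 to 38 mm above the panel, on a 26 mm round hub.
- wing_knob (a joint): Turn of the wing knob, rad, growing clockwise seen from outside the panel; ends at 0 and 3.3. At 2.2 the hidden tongue points straight to the free edge and the wings lie along the hinge's direction. It starts below 0.8, tongue well clear. It turns stiffly (about 0.1 N m) and stays where left. With the hatch ajar it turns freely, above the keeper; it can be let go and regripped.
- gear_a_mid (a point): A loose steel gear, 76 mm across, 12 mm thick, lying flat on the motor block: leave it. This point is at its centre.
- driver_grip (a point): Handle of a loose screwdriver, 110 mm long, lying on the motor block: leave it.
- gear_b_mid (a point): A loose smaller steel gear, 58 mm across, 12 mm thick, flat on the bench beyond the box: leave it. This point is at its centre.
- tub_in (a point): Clear plastic tub, 200 x 140 x 100 mm, on the bench: leave it. Point at the middle of its inner floor.
- seed_jar: Glass jar with a steel lid, 64 mm across, 90 mm high, on the bench: leave it standing. Origin under its middle.
- mister: White bottle, 60 mm across, 160 mm high, on the bench: leave it standing. Origin under its middle.
- scoop_cup: Steel cup, 66 mm across, 75 mm high, on the bench: leave it standing. Origin under its middle.
- frame_edge (a point): 30 mm beyond the knob's axis on the frame's top, 110 mm above the bench; axes as housing: where the end of the keeper, a plate 10 mm wide, 5 mm thick, would be if central. It sits up to 22 mm to either side (y). The tongue (50 x 12 mm) is clear below 1.25 rad of knob turn, catches over some 0.5 rad within 1.3 to 3.1, with 2 mm of play, and goes under only with the hatch within 0.01 rad of shut.

How it is judged (in metres and radians):
At the end, for the whole second after the job is handed in: The hatch is shut (angle under 0.03 rad) against its spring, held there by the tongue behind the keeper, hatch and knob at rest (value of joint hatch below 0.03 rad and velocity of joint each of hatch, wing_knob below 0.05 rad/s); the robot touches nothing.
It fails at once if a thing lying about is pushed more than 40 mm (distance of any of gear_a_mid, driver_grip, gear_b_mid, tub_in, seed_jar, mister, scoop_cup from where it was at the start of the episode above 0.04 m).
It also fails if it takes over 64 s, if anything falls off the work surface, if the arm or the gripper's body presses on something with over 40 N, if the wrist force passes 120 N, or if a joint passes its speed limit or range.

## Robot

A 6-joint arm with a two-finger parallel gripper is mounted at the origin on the work surface. World frame = base frame: x ahead of the robot, y to its left, z up, the work surface at z = 0. Lengths are in m, angles in degrees, forces in N, time in s.
With the tool pointing down it reaches from about 0.375 to 0.9 m from the base axis. Payload 3.1 kg.
Tool frame: the origin (TCP) lies at the very end of the fingers, on their centre line; the grasp point (between the pads) lies 19 mm behind it (bot.grip_point_offset is the distance from the TCP to the grasp point, in m); z points along the fingers, x is the direction in which the jaws open and shut, and the axes are right-handed (so a half turn about z gives the same grasp; the last joint's range is limited). The gripper opens to 87 mm and grips with 3 to 60 N. Pads are 19 mm wide; open, the fingers measure 117 mm over their backs; the gripper's body (75 mm by 190 mm) begins 51 mm behind the grasp point.
Start: joints at [53.314, 30.224, 82.088, -0, 67.689, -10.227], TCP at [0.278, 0.56, 0.223] pointing down, gripper open.
Joint ranges: [-176.69, 176.69], [-43.24, 126.21], [12.49, 139.97], [-82, 262], [0, 151.66], [-163.58, 163.58]. Speed limits (degrees/s): [159.86, 159.86, 180, 180, 180, 180].

## Interface

Orientations are given as a 3x3 rotation matrix whose columns are the frame's x, y, z axes.
In Python, from rig import bot, capture, recognise, place_of gives the robot as it stands.
- The arm moves only by the tool send_rows, never from a script. Its argument "motion" is a list of rows, each a list of 2 entries, a list of its own where there are three numbers: the shift along the tool's x, y, z in mm, then the turn about the tool's z in rad. A call has exactly 5 rows; each row shifts and turns the pose as measured when the row begins, along the tool's axes as they then stand; what a row does not reach is not made up. A row lasts 1/12 s, in which the tool goes at most 41.7 mm and 7.16 degrees, less where a joint would pass 70% of its speed; a pose out of reach is approached as far as the arm can. A call with a gripper value outside its range is refused whole. "gripper" is the closure, from 0 (fully open) to 1 (shut), set as the call begins (left out, the last holds). The fingers move at their own pace and stop on an object; the grip force is fixed at half the most. Time passes only in rows, so rows that do not move let the fingers close, or fill a call up. It gives the time, the measured TCP pose, the force and the opening at its end, in the units of the state.
- bot.read_state(): the state, without advancing time (a new reading comes with each control period).
- capture(name): name is "side" or "top"; returns a dict with "image" (420x560x3 uint8, blue, green, red), "fx", "fy", "cx", "cy" (pixels), "dist_coeffs" ([k1, k2, p1, p2, k3] as OpenCV has them; the pictures are not rectified), "rvec" (rotation vector, rad) and "tvec" (3), from world to camera coordinates, as OpenCV has them. Camera axes: x right, y down, z forward; pixel columns grow to the right and rows downward; lengths in m; the calibration is good to about 2 mm. A picture is of the moment at which its call begins. There is no depth.
- bot.hand_in(): hands the job in, once; it reports no verdict.
Trained networks look in the newest picture that a camera, given by its name, has taken for a name from the list of things; names that differ only in an ending like _2 or _b are one class to them, and where a whole thing is asked for, a point or a joint stands for the part that bears it (a point fixed in the world has none). Each returns a list of dicts, best first, with "p" (0 to 1); they miss things now and then, are a little off and sometimes report something else, mostly with a low value. They report only what shows in the picture. A call takes as long as a camera call.
- recognise(camera, target): "xy" ([column, row] in pixels, amid what is visible of it).
- place_of(camera, target): "xy" ([column, row] in pixels: a listed point, or the origin of a listed thing).
The state is a dict: "time_s": time; "joint_positions": joint angles; "qvel": joint speeds; "tau": joint torques, N m; "position": TCP position; "tcp_rot": TCP orientation; "force": force on the tool from outside, world axes, zero at the start; "moment": the same for the moment, N m; "opening": opening from 0.0 (shut) to 1.0 (fully open).
Only numpy, scipy, OpenCV 4.12 (cv2) and the standard library are available. Lean on these libraries where they do the work, as an engineer would, in place of code of your own. Each camera call takes 0.05 s, during which the arm holds its last target.

## Working session

There is one attempt and no reset: what is moved stays moved. The work goes in short steps, Python scripts to look and compute and a tool call to move; the robot and the scene stay as the last step left them, time stands still between calls to the robot, and variables do not carry over. Pictures are saved under pics/ and viewed, and the job is handed in when it is done.

Besides the shell and the picture viewer there is one more tool, called as a command line: name --argument value ..., lists and objects as JSON in quotes. send_rows: Moves the arm, as the interface text tells. Its arguments: {"type":"object","properties":{"motion":{"type":"array","items":{"type":"array"}},"gripper":{"type":"number"}},"required":["motion"]}

```bash
ls; mkdir -p pics
cat > h.py <<'E'
import numpy as np, cv2
from rig import bot, capture, recognise, place_of
def cam(c):
    K=np.array([[c['fx'],0,c['cx']],[0,c['fy'],c['cy']],[0,0,1.]]);R=cv2.Rodrigues(np.array(c['rvec'],float))[0]
    return K,np.array(c['dist_coeffs'],float),R,np.array(c['tvec'],float).reshape(3)
def ray(c,xy):
    K,d,R,t=cam(c);u=cv2.undistortPoints(np.array([[xy]],float),K,d)[0,0]
    v=R.T@np.array([u[0],u[1],1]);return -R.T@t,v/np.linalg.norm(v)
def atz(c,xy,z):
    o,v=ray(c,xy);return o+v*(z-o[2])/v[2]
def tri(rs):
    A=np.zeros((3,3));b=np.zeros(3)
    for o,v in rs:
        P=np.eye(3)-np.outer(v,v);A+=P;b+=P@o
    p=np.linalg.solve(A,b);return p,[np.linalg.norm((np.eye(3)-np.outer(v,v))@(p-o)) for o,v in rs]
def proj(c,X):
    K,d,R,t=cam(c);return cv2.projectPoints(np.array(X,float).reshape(-1,3),np.array(c['rvec'],float),t,K,d)[0].reshape(-1,2)
E
python3 - <<'E'
from h import *
np.set_printoptions(precision=4,suppress=True)
C={n:capture(n) for n in('side','top')}
for n in C: cv2.imwrite(f'pics/{n}0.png',C[n]['image']); print(n,ray(C[n],(280,210)))
for t in ['housing','hatch_hinge','knob_grip','frame_edge','gear_a_mid','driver_grip','gear_b_mid','tub_in','seed_jar','mister','scoop_cup']:
    r={n:place_of(n,t)[:2] for n in C}
    for n in r: print(t,n,[(np.round(q['xy'],1),round(q['p'],2)) for q in r[n]])
    if all(r.values()): print('   ',*tri([ray(C[n],r[n][0]['xy']) for n in C]))
s=bot.read_state();print(s)
E
```

```text
pics
side (array([ 0.4555, -0.8304,  0.9095]), array([ 0.1294,  0.7143, -0.6877]))
top (array([ 0.4291, -0.0078,  1.0343]), array([ 0.1947,  0.0013, -0.9809]))
housing side [(array([234.5, 252.5]), 0.55)]
housing top [(array([292.5, 270.3]), 0.85)]
    [ 0.4702 -0.0352 -0.0041] [np.float64(0.0031292622967955246), np.float64(0.003129262296795527)]
hatch_hinge side [(array([194.8, 221.8]), 0.59)]
hatch_hinge top [(array([278.7, 313.8]), 0.79)]
    [0.3689 0.0026 0.1001] [np.float64(0.0005588585364672422), np.float64(0.0005588585364671682)]
knob_grip side [(array([235.4, 213.5]), 0.69), (array([228.7, 385.1]), 0.57)]
knob_grip top [(array([298.9, 258.6]), 0.6)]
    [ 0.4858 -0.0459  0.1608] [np.float64(0.0059029972371651505), np.float64(0.005902997237165019)]
frame_edge side []
frame_edge top []
gear_a_mid side [(array([194.9, 222.7]), 0.6), (array([257.4, 206.7]), 0.57)]
gear_a_mid top [(array([248.4, 239. ]), 0.59)]
    [0.4558 0.0486 0.0867] [np.float64(0.0937687747890255), np.float64(0.09376877478902561)]
driver_grip side [(array([231.7, 198.2]), 0.55)]
driver_grip top [(array([233.
[... 1078 characters left out ...]
.7, 223.6]), 0.18)]
scoop_cup top [(array([121.9, 292.4]), 0.79)]
    [ 0.4272  0.4182 -0.011 ] [np.float64(0.001987856485488887), np.float64(0.001987856485488723)]
{'time_s': 1.2, 'joint_positions': array([ 53.3129,  30.2233,  82.0865,   0.0007,  67.6895, -10.2277]), 'qvel': array([ 0.0082, -0.0782,  0.0291,  0.0077, -0.0275,  0.0435]), 'tau': array([ -0.0005, -44.0018, -17.6991,   0.0634,   0.0504,  -0.    ]), 'position': array([0.2784, 0.5595, 0.2226]), 'tcp_rot': array([[ 0.4456,  0.8952, -0.    ],
       [ 0.8952, -0.4456,  0.    ],
       [ 0.    , -0.    , -1.    ]]), 'force': array([ 0.0979,  0.1628, -0.2886]), 'moment': array([0.0222, 0.0365, 0.0164]), 'opening': 0.9973284567840481}
```

View images.

View pics/side0.png

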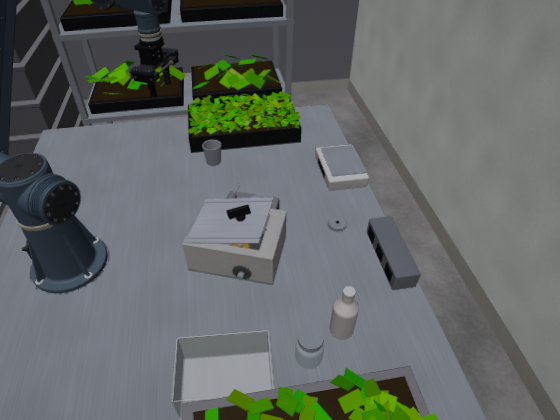

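View pics/top0.png

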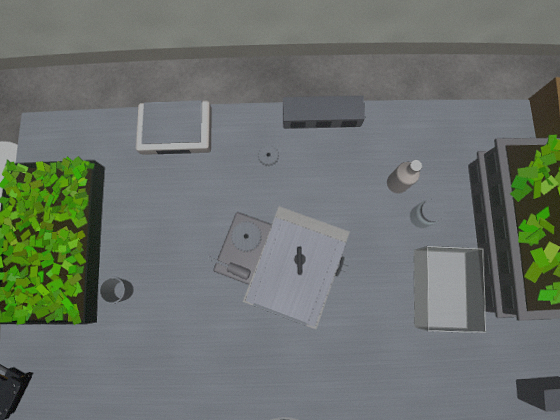

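Run:
```python
import cv2
for n,(x0,y0,x1,y1) in {'side':(150,130,350,280),'top':(200,180,370,340)}.items():
    i=cv2.imread(f'pics/{n}0.png')[y0:y1,x0:x1]
    cv2.imwrite(f'pics/{n}0z.png',cv2.resize(i,None,fx=3.7,fy=3.7,interpolation=cv2.INTER_CUBIC))
```

```text
(no output)
```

View pics/side0z.png

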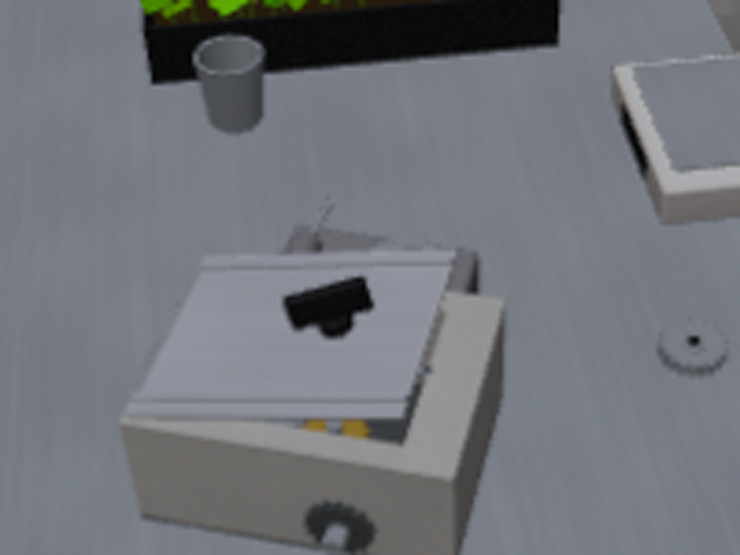

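View pics/top0z.png

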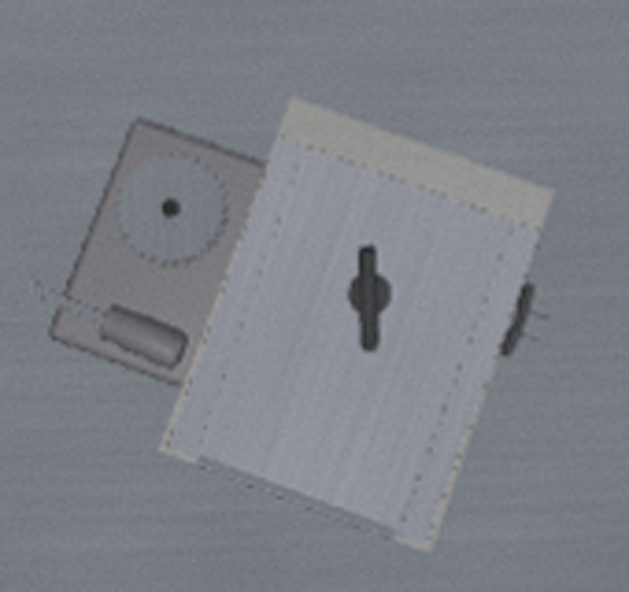

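Run:
```python
from h import *
from scipy.optimize import least_squares
np.set_printoptions(precision=4,suppress=True)
C={n:capture(n) for n in('side','top')}
t=lambda x,y:np.array([x/3.7+200,y/3.7+180]); s=lambda x,y:np.array([x/3.7+150,y/3.7+130])
# housing coords
H=.11
obs=[('top',(130,90,110),t(292,98)),('top',(130,-90,110),t(553,190)),('top',(-110,-90,110),t(432,550)),('top',(-110,90,110),t(163,452)),
('side',(130,90,110),s(503,298)),('side',(130,-90,110),s(456,478)),('side',(-110,-90,110),s(124,420)),('side',(-110,-90,0),s(143,515))]
def f(p):
    c,q=np.cos(p[2]),np.sin(p[2]);r=[]
    for n,X,u in obs:
        X=np.array(X)/1e3;W=[p[0]+c*X[0]-q*X[1],p[1]+q*X[0]+c*X[1],X[2]]
        r+=list(proj(C[n],W)[0]-u)
    return np.array(r)
r=least_squares(f,[.47,-.035,-.35],loss='soft_l1');p=r.x;print(p,np.degrees(p[2]));print(r.fun.reshape(-1,2))
c,q=np.cos(p[2]),np.sin(p[2]);R=np.array([[c,-q,0],[q,c,0],[0,0,1]])
for a in (.0,.22,.25):
    ca,sa=np.cos(a),np.sin(a)
    K=R@np.array([-.105+.135*ca-.029*sa,0,.11+.135*sa+.029*ca])+[p[0],p[1],0]
    print(a,K,{n:proj(C[n],K)[0] for n in C})
# wing ends in top image, at z of knob ~.18
a=atz(C['top'],t(367,246),.185);b=atz(C['top'],t(370,351),.175);print(a,b,np.degrees(np.arctan2(*(a-b)[1::-1])),np.linalg.norm(a-b))
a=atz(C['side'],s(285,304),.175);print(a)
```

```text
[ 0.4693 -0.0401 -0.3721] -21.321044339194017
[[-0.2958 -0.7657]
 [ 0.3475 -0.4832]
 [ 0.1893  0.1482]
 [-0.8816 -0.5807]
 [ 0.3534 -0.3836]
 [-0.4718 -0.3526]
 [-1.6579  0.5419]
 [-0.5037  1.4724]]
0.0 [ 0.4973 -0.051   0.139 ] {'side': array([242.722, 219.855]), 'top': array([300.7331, 256.7724])}
0.22 [ 0.4884 -0.0475  0.1678] {'side': array([238.5222, 211.4271]), 'top': array([299.8833, 259.8666])}
0.25 [ 0.4867 -0.0468  0.1715] {'side': array([237.7627, 210.2815]), 'top': array([299.6858, 260.519 ])}
[ 0.5161 -0.0462  0.185 ] [ 0.4555 -0.0463  0.175 ] 0.15210802803707033 0.06145379597037498
[ 0.4588 -0.053   0.175 ]
```

```bash
cat > plan.py <<'E'
import sys
from h import *
def plan(target,ang,maxstep=.038):
    s=bot.read_state();p=s['position'];R=s['tcp_rot'];a=np.degrees(np.arctan2(R[1,0],R[0,0]))
    d=np.array(target)-p;da=ang-a;n=max(1,int(np.ceil(max(np.linalg.norm(d)/maxstep,abs(da)/6.5))))
    n5=-(-n//5)*5;out=[]
    for i in range(n5):
        if i<n:
            th=np.radians(a+da*i/n);x=np.array([np.cos(th),np.sin(th),0]);z=np.array([0,0,-1.]);y=np.cross(z,x)
            v=d/n*1000;out.append([[round(float(v@k),1) for k in(x,y,z)],round(float(-np.radians(da/n)),4)])
        else: out.append([[0,0,0],0])
    print('t',s['time_s'],'at',p.round(4),'ang',round(a,2),'F',s['force'].round(2),'M',s['moment'].round(3),'op',round(s['opening'],3),'j6',round(s['joint_positions'][5],1))
    for i in range(0,n5,5): print(out[i:i+5])
if __name__=='__main__': plan([float(v) for v in sys.argv[1:4]],float(sys.argv[4]))
E
python3 plan.py .488 -.047 .225 90
```

```text
t 1.3 at [0.2784 0.5595 0.2225] ang 63.54 F [0.97 0.34 0.69] M [ 0.002  0.069 -0.009] op 1.0 j6 -10.2
[[[-26.4, 26.9, -0.1], -0.0272], [[-27.2, 26.2, -0.1], -0.0272], [[-27.9, 25.5, -0.1], -0.0272], [[-28.6, 24.7, -0.1], -0.0272], [[-29.2, 23.9, -0.1], -0.0272]]
[[[-29.9, 23.1, -0.1], -0.0272], [[-30.5, 22.3, -0.1], -0.0272], [[-31.1, 21.4, -0.1], -0.0272], [[-31.6, 20.6, -0.1], -0.0272], [[-32.2, 19.7, -0.1], -0.0272]]
[[[-32.7, 18.8, -0.1], -0.0272], [[-33.2, 18.0, -0.1], -0.0272], [[-33.7, 17.0, -0.1], -0.0272], [[-34.1, 16.1, -0.1], -0.0272], [[-34.6, 15.2, -0.1], -0.0272]]
[[[-35.0, 14.2, -0.1], -0.0272], [[-35.3, 13.3, -0.1], -0.0272], [[0, 0, 0], 0], [[0, 0, 0], 0], [[0, 0, 0], 0]]
```

send_rows --motion '[[[-26,27,-2],-0.027],[[-27,26,-2],-0.027],[[-28,25.5,-2],-0.027],[[-28.5,25,-2],-0.027],[[-29,24,-2],-0.027]]' --gripper 0.77

```text
time_s: 1.72
position: [0.3413, 0.384, 0.2316]
tcp_rot: [[0.304, 0.953, 0.003], [0.953, -0.304, 0.007], [0.007, 0.001, -1.0]]
force: [1.0, 0.2, 0.2]
opening: 0.705
```

send_rows --motion '[[[-30,23,0],-0.027],[[-30.5,22,0],-0.027],[[-31,21.5,0],-0.027],[[-31.5,20.5,0],-0.027],[[-32,20,0],-0.027]]'

```text
time_s: 2.13
position: [0.4085, 0.1995, 0.2324]
tcp_rot: [[0.163, 0.987, 0.008], [0.987, -0.163, 0.009], [0.01, 0.006, -1.0]]
force: [1.5, 0.5, -0.5]
opening: 0.327
```

send_rows --motion '[[[-32.5,19,0],-0.027],[[-33,18,0],-0.027],[[-33.5,17,0],-0.027],[[-34,16,0],-0.027],[[-34.5,15,0],-0.027]]'

```text
time_s: 2.55
position: [0.4776, 0.0144, 0.2332]
tcp_rot: [[0.022, 1.0, 0.012], [1.0, -0.022, 0.009], [0.009, 0.012, -1.0]]
force: [0.7, 0.3, 0.2]
opening: 0.232
```

```bash
python3 plan.py .488 -.047 .215 90
```

```text
t 2.55 at [0.4776 0.0144 0.2332] ang 88.76 F [0.68 0.33 0.21] M [ 0.03   0.027 -0.022] op 0.232 j6 -101.3
[[[-30.6, 5.8, 9.1], -0.0108], [[-30.6, 5.5, 9.1], -0.0108], [[0, 0, 0], 0], [[0, 0, 0], 0], [[0, 0, 0], 0]]
```

send_rows --motion '[[[-31,5.5,6],-0.01],[[-31,5.5,6],-0.01],[[0,0,0],0],[[0,0,0],0],[[0,0,0],0]]'

```text
time_s: 2.97
position: [0.4935, -0.0604, 0.2219]
tcp_rot: [[0.011, 1.0, 0.021], [1.0, -0.011, 0.004], [0.004, 0.021, -1.0]]
force: [-0.1, -0.0, 0.2]
opening: 0.233
```

```bash
cat > look.py <<'E'
import sys
from h import *
k=sys.argv[1]
for n,(x0,y0,x1,y1) in {'side':(180,100,320,260),'top':(220,180,380,340)}.items():
    i=capture(n)['image'][y0:y1,x0:x1]
    cv2.imwrite(f'pics/{n}{k}.png',cv2.resize(i,None,fx=3.7,fy=3.7,interpolation=cv2.INTER_CUBIC))
E
python3 look.py 1;python3 plan.py .488 -.047 .190 90
```

```text
t 3.0667 at [ 0.4931 -0.0592  0.222 ] ang 89.48 F [ 0.67 -0.1  -0.09] M [ 0.007 -0.023  0.033] op 0.23 j6 -110.1
[[[12.2, -5.2, 32.0], -0.0092], [[0, 0, 0], 0], [[0, 0, 0], 0], [[0, 0, 0], 0], [[0, 0, 0], 0]]
```

View pics/side1.png

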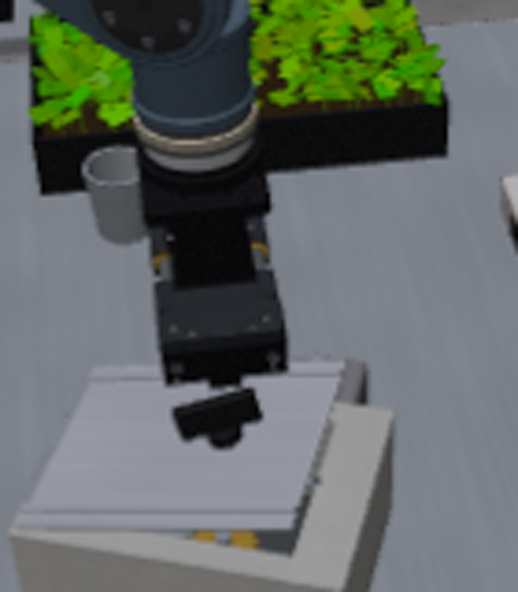

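View pics/top1.png

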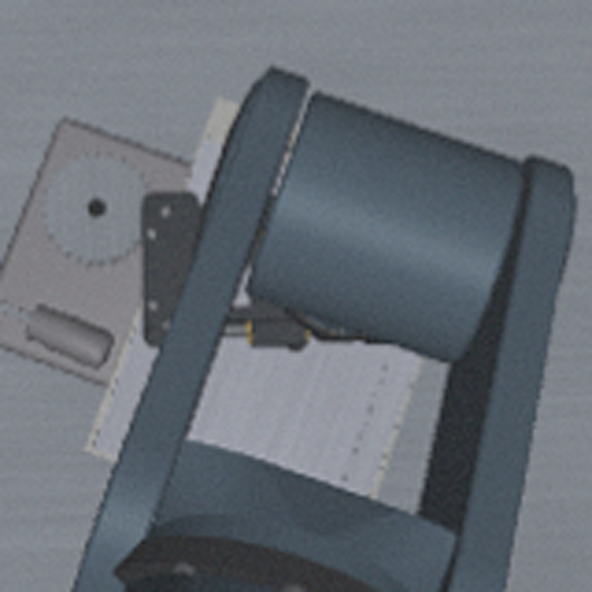

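send_rows --motion '[[[5,-2,2],-0.009],[[5,-2,2],0],[[1,-1,2],0],[[0,0,0],0],[[0,0,0],0]]'

```text
time_s: 3.48
position: [0.4862, -0.0415, 0.2159]
tcp_rot: [[-0.009, 1.0, 0.02], [1.0, 0.009, 0.006], [0.006, 0.02, -1.0]]
force: [-0.3, 0.0, -0.7]
opening: 0.23
```

```bash
python3 plan.py .488 -.047 .190 90
```

```text
t 3.4833 at [ 0.4862 -0.0415  0.2159] ang 90.5 F [-0.25  0.01 -0.69] M [ 0.064 -0.001  0.027] op 0.23 j6 -109.4
[[[-5.5, 1.7, 25.9], 0.0087], [[0, 0, 0], 0], [[0, 0, 0], 0], [[0, 0, 0], 0], [[0, 0, 0], 0]]
```

send_rows --motion '[[[-3.5,1,4],0.005],[[0,0,3],0],[[0,0,3],0],[[0,0,2],0],[[0,0,0],0]]'

```text
time_s: 3.9
position: [0.4878, -0.0448, 0.2027]
tcp_rot: [[-0.004, 1.0, 0.02], [1.0, 0.004, 0.006], [0.006, 0.02, -1.0]]
force: [1.0, 0.8, -0.5]
opening: 0.228
```

```bash
python3 look.py 2; python3 plan.py .488 -.047 .190 90
```

```text
t 4.0 at [ 0.488  -0.0448  0.2031] ang 90.25 F [-0.33  0.23  0.09] M [ 0.008  0.012 -0.002] op 0.23 j6 -109.5
[[[-2.2, 0.0, 13.1], 0.0044], [[0, 0, 0], 0], [[0, 0, 0], 0], [[0, 0, 0], 0], [[0, 0, 0], 0]]
```

View pics/side2.png

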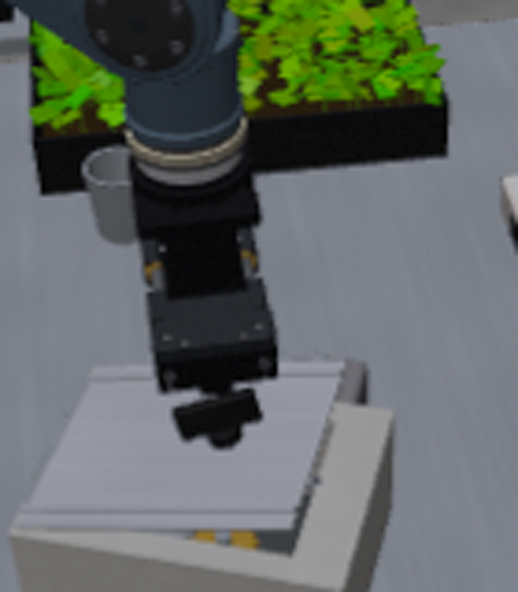

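Run:
```python
from h import *
c=capture('side');p=bot.read_state()['position']
u=proj(c,[p,[.488,-.047,.168]]);print(u,(u-[180,100])*3.7)
```

```text
[[237.42573433 200.59487116]
 [238.36042184 211.25146458]] [[212.47521704 372.20102331]
 [215.93356081 411.63041895]]
```

send_rows --motion '[[[-1.5,0,6],0],[[0,0,6],0],[[0,0,5],0],[[0,0,3],0],[[0,0,0],0]]'

```text
time_s: 4.47
position: [0.4888, -0.0467, 0.1814]
tcp_rot: [[-0.004, 1.0, 0.022], [1.0, 0.004, 0.005], [0.005, 0.022, -1.0]]
force: [-0.4, -0.1, 0.3]
opening: 0.227
```

send_rows --motion '[[[0,0,3],0],[[0,0,3],0],[[0,0,2],0],[[0,0,2],0],[[0,0,2],0]]'

```text
time_s: 4.88
position: [0.4893, -0.0467, 0.1682]
tcp_rot: [[-0.004, 1.0, 0.022], [1.0, 0.004, 0.005], [0.005, 0.022, -1.0]]
force: [-0.5, -0.5, -0.4]
opening: 0.228
```

send_rows --motion '[[[0,0,3],0],[[0,0,3],0],[[0,0,3],0],[[0,0,2],0],[[0,0,2],0]]'

```text
time_s: 5.3
position: [0.491, -0.047, 0.1549]
tcp_rot: [[-0.004, 1.0, 0.026], [1.0, 0.004, 0.004], [0.004, 0.026, -1.0]]
force: [-0.8, 0.6, 5.2]
opening: 0.23
```

send_rows --motion '[[[0,0.5,3],0],[[0.5,0.5,3],0],[[0,0.5,3],0],[[-0.5,0.5,3],0],[[-0.5,0.5,3],0]]'

```text
time_s: 5.72
position: [0.4944, -0.0485, 0.142]
tcp_rot: [[-0.005, 1.0, 0.028], [1.0, 0.005, 0.001], [0.001, 0.028, -1.0]]
force: [-0.7, 1.9, 7.9]
opening: 0.234
```

send_rows --motion '[[[-0.3,0.5,3],0],[[-0.3,0.5,3],0],[[-0.3,0.5,3],0],[[-0.3,0,3],0],[[-0.3,0,3],0]]'

```text
time_s: 6.13
position: [0.4964, -0.0493, 0.1307]
tcp_rot: [[-0.005, 1.0, 0.03], [1.0, 0.005, 0.001], [0.001, 0.03, -1.0]]
force: [-2.0, 2.9, 12.7]
opening: 0.231
```

send_rows --motion '[[[0,0,3],0],[[0,0,3],0],[[0,0,3],0],[[0,0,3],0],[[0,0,3],0]]'

```text
time_s: 6.55
position: [0.497, -0.0494, 0.1274]
tcp_rot: [[-0.007, 0.999, 0.034], [1.0, 0.007, -0.001], [-0.002, 0.034, -0.999]]
force: [-7.1, 1.3, 25.5]
opening: 0.23
```

send_rows --motion '[[[-0.3,0,2],0],[[-0.3,0,2],0],[[0,0,2],0],[[0,0,2],0],[[0,0,2],0]]' --gripper 1.0

```text
time_s: 6.97
position: [0.4981, -0.0492, 0.1278]
tcp_rot: [[-0.007, 0.999, 0.041], [1.0, 0.007, -0.002], [-0.003, 0.041, -0.999]]
force: [-4.9, -0.3, 18.9]
opening: 0.113
```

```bash
python3 look.py 3; python3 plan.py .497 -.05 .127 90
```

```text
t 7.0667 at [ 0.498  -0.0492  0.1278] ang 90.41 F [-4.78 -0.16 19.12] M [ 0.171  0.779 -0.075] op 0.116 j6 -109.9
[[[-0.8, -1.0, 0.8], 0.0072], [[0, 0, 0], 0], [[0, 0, 0], 0], [[0, 0, 0], 0], [[0, 0, 0], 0]]
```

View pics/side3.png

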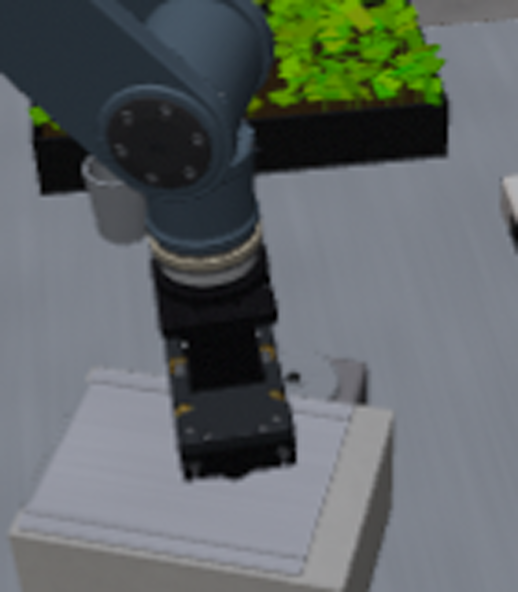

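send_rows --motion '[[[0,0,2.5],0.08],[[0,0,2.5],0.08],[[0,0,2.5],0.08],[[0,0,2.5],0.08],[[0,0,2.5],0.08]]'

```text
time_s: 7.48
position: [0.4979, -0.0498, 0.1278]
tcp_rot: [[0.393, 0.919, 0.045], [0.92, -0.393, -0.007], [0.011, 0.044, -0.999]]
force: [-5.3, 0.9, 23.3]
opening: 0.114
```

```bash
python3 plan.py .497 -.05 .127 90|head -1
```

```text
t 7.4833 at [ 0.4979 -0.0498  0.1278] ang 66.87 F [-5.26  0.94 23.25] M [-0.012  1.149  0.107] op 0.114 j6 -86.1
```

send_rows --motion '[[[0,0,2.5],0.1],[[0,0,2.5],0.1],[[0,0,2.5],0.1],[[0,0,2.5],0.1],[[0,0,2.5],0.1]]'

```text
time_s: 7.9
position: [0.4975, -0.0503, 0.1278]
tcp_rot: [[0.795, 0.605, 0.047], [0.606, -0.795, -0.013], [0.03, 0.039, -0.999]]
force: [-4.8, 1.8, 24.5]
opening: 0.116
```

send_rows --motion '[[[0,0,2.5],0.06],[[0,0,2.5],0.06],[[0,0,2.5],0.06],[[0,0,2.5],0.06],[[0,0,2.5],0.06]]'

```text
time_s: 8.32
position: [0.4972, -0.0505, 0.1277]
tcp_rot: [[0.941, 0.335, 0.049], [0.336, -0.942, -0.018], [0.04, 0.034, -0.999]]
force: [-4.3, 3.3, 23.9]
opening: 0.112
```

```bash
python3 plan.py .497 -.05 .127 90|head -1
```

```text
t 8.3167 at [ 0.4972 -0.0505  0.1277] ang 19.65 F [-4.31  3.31 23.87] M [-0.071  1.373  0.047] op 0.112 j6 -38.1
```

send_rows --motion '[[[0,0,2.5],0.07],[[0,0,2.5],0.07],[[0,0,2.5],0.06],[[0,0,2.5],0.02],[[0,0,2.5],0]]'

```text
time_s: 8.73
position: [0.4969, -0.0506, 0.1277]
tcp_rot: [[0.992, 0.116, 0.051], [0.117, -0.993, -0.023], [0.048, 0.029, -0.998]]
force: [-3.4, 1.0, 23.9]
opening: 0.118
```

send_rows --motion '[[[0,0,0],0],[[0,0,-0.5],0],[[0,0,-0.5],0],[[0,0,-0.5],0],[[0,0,-0.5],0]]'

```text
time_s: 9.15
position: [0.4962, -0.0503, 0.1326]
tcp_rot: [[0.991, 0.12, 0.051], [0.122, -0.992, -0.025], [0.048, 0.031, -0.998]]
force: [1.3, 1.0, 2.2]
opening: 0.111
```

```bash
python3 plan.py .497 -.05 .127 90|head -1
```

```text
t 9.15 at [ 0.4962 -0.0503  0.1326] ang 7.0 F [1.33 0.97 2.16] M [-0.288  0.341  0.156] op 0.111 j6 -24.9
```

send_rows --motion '[[[0,0,0],0],[[0,0,0],0],[[0,0,0],0],[[0,0,0],0],[[0,0,0],0]]'

```text
time_s: 9.57
position: [0.4962, -0.0502, 0.1326]
tcp_rot: [[0.991, 0.123, 0.05], [0.124, -0.992, -0.025], [0.047, 0.031, -0.998]]
force: [-0.8, 0.8, 5.4]
opening: 0.111
```

```bash
python3 look.py 4; python3 plan.py .497 -.05 .127 90|head -1
```

```text
t 9.6667 at [ 0.4962 -0.0502  0.1326] ang 7.13 F [0.66 0.35 5.94] M [-0.288  0.425  0.127] op 0.113 j6 -24.9
```

View pics/side4.png

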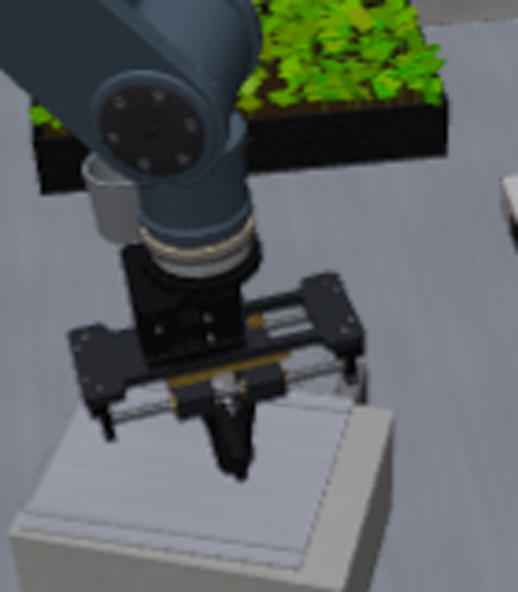

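send_rows --motion '[[[0,0,2.5],0],[[0,0,2.5],0],[[0,0,2.5],0],[[0,0,2.5],0],[[0,0,2.5],0]]'

```text
time_s: 10.08
position: [0.497, -0.0506, 0.1277]
tcp_rot: [[0.991, 0.123, 0.051], [0.125, -0.992, -0.026], [0.047, 0.032, -0.998]]
force: [-7.6, 2.2, 34.6]
opening: 0.118
```

send_rows --motion '[[[0,0,2.5],0.06],[[0,0,2.5],0.06],[[0,0,2.5],0.06],[[0,0,2.5],0.02],[[0,0,2.5],0]]'

```text
time_s: 10.5
position: [0.4968, -0.0505, 0.1277]
tcp_rot: [[0.995, -0.085, 0.052], [-0.083, -0.996, -0.027], [0.055, 0.023, -0.998]]
force: [-5.0, 1.2, 26.6]
opening: 0.121
```

send_rows --motion '[[[0,0,0],0],[[0,0,-0.5],0],[[0,0,-0.5],0],[[0,0,-0.5],0],[[0,0,0],0]]'

```text
time_s: 10.92
position: [0.4966, -0.0505, 0.1294]
tcp_rot: [[0.995, -0.086, 0.051], [-0.085, -0.996, -0.026], [0.053, 0.022, -0.998]]
force: [-0.0, 0.3, 7.6]
opening: 0.117
```

```bash
python3 plan.py .497 -.05 .127 90|head -1
```

```text
t 10.9167 at [ 0.4966 -0.0505  0.1294] ang -4.86 F [-0.04  0.28  7.56] M [0.012 0.745 0.095] op 0.117 j6 -12.9
```

send_rows --motion '[[[0,0,-0.5],0],[[0,0,-0.5],0],[[0,0,-0.5],0],[[0,0,0],0],[[0,0,0],0]]'

```text
time_s: 11.33
position: [0.4967, -0.0505, 0.1295]
tcp_rot: [[0.995, -0.086, 0.05], [-0.085, -0.996, -0.026], [0.052, 0.021, -0.998]]
force: [2.0, -0.7, 0.8]
opening: 0.117
```

send_rows --motion '[[[0,0,-1],0],[[0,0,-1],0],[[0,0,-1],0],[[0,0,-1],0],[[0,0,-1],0]]'

```text
time_s: 11.75
position: [0.4967, -0.0505, 0.1298]
tcp_rot: [[0.995, -0.087, 0.048], [-0.086, -0.996, -0.025], [0.05, 0.02, -0.999]]
force: [5.4, -1.0, -12.5]
opening: 0.114
```

send_rows --motion '[[[0,0,2],0],[[0,0,2.5],0.04],[[0,0,2.5],0.05],[[0,0,2.5],0.04],[[0,0,2.5],0]]'

```text
time_s: 12.17
position: [0.4966, -0.0505, 0.1279]
tcp_rot: [[0.974, -0.22, 0.05], [-0.219, -0.975, -0.026], [0.054, 0.015, -0.998]]
force: [-1.9, 1.1, 16.5]
opening: 0.118
```

send_rows --motion '[[[0,0,0],0],[[0,0,-0.5],0],[[0,0,-0.5],0],[[0,0,-0.8],0],[[0,0,-0.8],0]]'

```text
time_s: 12.58
position: [0.4967, -0.0505, 0.1299]
tcp_rot: [[0.974, -0.222, 0.052], [-0.22, -0.975, -0.026], [0.056, 0.014, -0.998]]
force: [4.9, -0.4, -11.1]
opening: 0.119
```

```bash
python3 plan.py .497 -.05 .127 90|head -1
```

```text
t 12.5833 at [ 0.4967 -0.0505  0.1299] ang -12.75 F [  4.95  -0.4  -11.1 ] M [-0.121 -0.001  0.034] op 0.119 j6 -5.0
```

send_rows --motion '[[[0,0,0.5],0],[[0,0,0],0],[[0,0,0],0],[[0,0,0],0],[[0,0,0],0]]' --gripper 0.65

```text
time_s: 13.0
position: [0.4971, -0.0506, 0.1316]
tcp_rot: [[0.973, -0.223, 0.054], [-0.222, -0.975, -0.027], [0.059, 0.014, -0.998]]
force: [1.1, 0.5, -0.1]
opening: 0.335
```

send_rows --motion '[[[0,0,-3],0],[[0,0,-5],0],[[0,0,-8],0],[[0,0,-10],0],[[0,0,-10],0]]'

```text
time_s: 13.42
position: [0.4923, -0.0488, 0.1687]
tcp_rot: [[0.974, -0.223, 0.048], [-0.222, -0.975, -0.025], [0.052, 0.014, -0.999]]
force: [0.3, 0.2, 0.1]
opening: 0.349
```

send_rows --motion '[[[0,0,-20],0],[[0,-15,-20],0],[[0,-15,-20],0],[[0,0,-10],0],[[0,0,0],0]]'

```text
time_s: 13.83
position: [0.4958, -0.0169, 0.2465]
tcp_rot: [[0.973, -0.224, 0.052], [-0.223, -0.974, -0.026], [0.057, 0.014, -0.998]]
force: [-0.1, 0.2, -0.2]
opening: 0.353
```

```bash
python3 look.py 5; python3 plan.py .497 -.05 .127 90|head -1
```

```text
t 13.9333 at [ 0.4948 -0.017   0.2445] ang -12.96 F [-0.5  -0.4  -0.56] M [-0.03   0.126  0.033] op 0.348 j6 -1.1
```

View pics/side5.png

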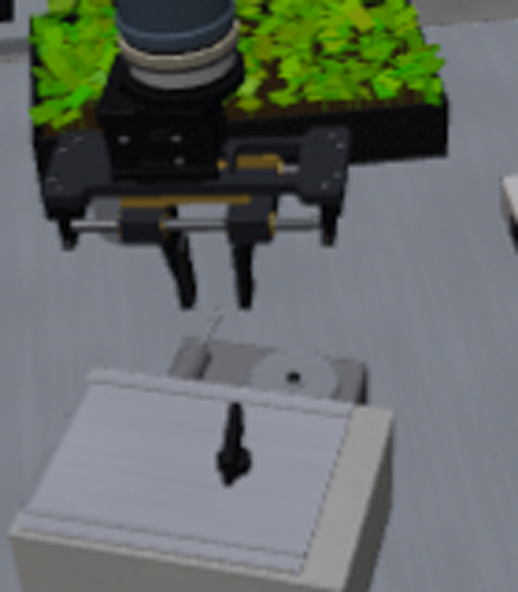

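The side picture shows the hatch flat on its frame. The wing knob (about 233,445 in the zoom) lies nearly along the hinge, the gear and screwdriver are in place, and the gripper is well clear. I'll let the arm come to rest, take one more look, then hand in.

send_rows --motion '[[[0,0,-3],0],[[0,0,0],0],[[0,0,0],0],[[0,0,0],0],[[0,0,0],0]]'

```text
time_s: 14.35
position: [0.4918, -0.0175, 0.2444]
tcp_rot: [[0.973, -0.227, 0.041], [-0.226, -0.974, -0.023], [0.045, 0.013, -0.999]]
force: [-0.3, -0.1, 0.1]
opening: 0.347
```

Run:
```python
from h import *
a=cv2.imread('pics/side5.png')
i=capture('side')['image'][100:260,180:320]
b=cv2.resize(i,None,fx=3.7,fy=3.7,interpolation=cv2.INTER_CUBIC)
d=cv2.absdiff(a,b)[330:];print('change in hatch region mean/max',d.mean(),d.max())
bot.hand_in();print(bot.read_state()['time_s'])
```

```text
change in hatch region mean/max 0.32199347657362926 4
the job is handed in; nothing more can be done
the job is handed in; nothing more can be done
```

The hatch is latched shut and the job is handed in, a little after 14 s on the robot's clock; the hand-in reported no verdict.

**What I did:** I pressed the hatch shut on the knob's hub, gripped the wings and turned the knob clockwise from about 0.25 rad (estimated from the picture) while holding it down. The largest wrist force I read was about 35 N.

**Feeling for the keeper:**
- **About 1.7 rad:** not caught. The hatch rose 5 mm at the knob and still pushed back with about 6 N.
- **About 1.9 rad:** caught. It stopped after a 2 mm rise and held against a 12 N upward pull.
- **About 2.04 rad:** I turned further so the tongue sat well behind the keeper. An 11 N pull gave the same 2 mm stop, so I let go there.

**Last checks:** With the gripper clear, the hatch area in the side picture did not change over about 0.4 s. The wrist force was near zero. The gear and screwdriver on the motor block looked undisturbed. I did not re-measure the other loose things, but the arm stayed well away from them. The tool was tilted about 2 to 3° from vertical throughout, with no visible effect on the grip.

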